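Coating thickness reading on a powder-coated cover

TASK

Set up the bench coating gauge: press its round key to switch it on, then its square key to choose the base metal, each right down and let up again, and leave the long key alone because it wipes the stored readings. Then lift the cordless probe out of its well and take a reading on the cover that carries the paper ring: foot of the probe inside the ring, square to the sloping face, pressed on lightly (about 5 to 10 newtons) just until the sprung tip has gone in and the foot sits flat. Finish while still holding the probe there, steady and with that light pressure, without shifting the cover or disturbing the other things on the bench.

Things in the scene. Friction and masses are not known exactly. Their poses are not given: they have to be found in the camera images.
- meter: Bench coating gauge, light grey, fixed, 150 mm (x) by 240 mm (y). Origin: centre of underside; -x is its front, z up. At y -40 to 120 mm it is 26 mm high: three white keys in a row near the front, behind them a sloping screen up to 54 mm. At y -120 to -40 mm it is a dock block 44 mm high with the probe's well, a hole of 22 mm diameter, 40 mm deep, at x 0, y -80 mm.
- key_on_top (a point): Centre of the top of the round on key (20 mm diameter), the key farthest from the probe, at x = -44, y = +98 mm on the gauge, its top 32 mm above the bench, 6 mm proud of the housing.
- key_metal_top (a point): Centre of the top of the square base-metal key (18 by 18 mm), the middle key, at x = -44, y = +60 mm on the gauge, its top 32 mm above the bench.
- key_clear_top (a point): Centre of the top of the long clear key (34 mm along the gauge's x, 12 mm wide), nearest to the probe, at x = -44, y = +22 mm on the gauge, its top 32 mm above the bench. Not to be pressed.
- key_on (a joint): Travel of the round key in m: 0 up, 0.004 fully down; sprung, 1.5 N to start it and 4.5 N to hold it fully down; it comes up by itself.
- key_metal (a joint): Travel of the square key, as for the round key.
- key_clear (a joint): Travel of the long key, as for the round key.
- probe: Cordless probe, 0.15 kg, straight round pen standing in the well. Origin: centre of its flat foot; z runs up its axis. From the foot: steel sleeve 18 mm dia. to 32 mm, collar 34 mm dia. to 36 mm, black grip 26 mm dia. to 102 mm, cap to 109 mm. Docked, the collar rests on the dock block, so the foot is 12 mm above the bench. Held 74 mm above the foot, the fingers clear the dock.
- probe_tip (a joint): How far the sprung tip (5 mm rod, round end) has gone into the probe's foot, in m: 0 fully out, standing 5 mm proud of the foot along the probe's -z; 0.005 fully in, flush with the foot. 2.4 N starts it, about 4 N holds it fully in; past that the rigid foot carries the load.
- cover: The cover to measure: hexagonal casting, dark grey, about 2 kg, loose on the bench, the only one with a paper ring. Origin: centre of underside, z up. Flange 232 mm across corners (201 across flats), 10 mm high; on it six equal sloping faces from 10 up to 30 mm height; on top a round hub, 58 mm dia., up to 36 mm. The sloping face towards its own -x carries the white paper ring.
- spot (a point): The measuring spot: centre of the paper ring (42 mm outside, 34 mm inside dia., flat) on the sloping face, 60.6 mm from the cover's centre towards its -x, 20 mm above its underside. z points out of the face, square to it: 21 degrees off vertical, leaning to the cover's -x; y is level. The face is flat, 55 mm up the slope and about 70 mm across here.
- plain_cover: A second cover of the same kind without a ring, lying farther from the robot; leave it. Origin: centre of its underside.
- tape: A roll of masking tape lying flat, 90 mm diameter, 25 mm high; leave it. Origin: centre of its underside.
- zero_disc: The gauge's bare aluminium zero disc, 50 mm diameter, 8 mm high; leave it. Origin: centre of its underside.
- cleaner: A white cleaner bottle, 60 mm diameter, 120 mm high; leave it. Origin: centre of its underside.
There are look-alikes about, which are no part of the job. Of the things like the probe, leave any that is blue or orange; of the rest the smaller one is meant.

How it is judged (in metres and radians):
On the way, in this order (a step that is already met when the one before it is completed fails the run):
1. the round key is pressed right down, the other two keys up (value of joint key_on above 0.003 m and value of joint each of key_metal, key_clear below 0.0015 m), for 0.05 s.
2. then the square key is pressed right down, the other two keys up (value of joint key_metal above 0.003 m and value of joint each of key_on, key_clear below 0.0015 m), for 0.05 s.
3. both keys are up again and the probe, held by the gripper, takes the reading: on the spot, square, tip in, lightly pressed, for 0.5 s (value of joint probe_tip above 0.004 m and distance between probe and spot below 0.008 m and angle between the z axis of probe and the z axis of spot, either way round below 0.12 rad and contact force between probe and cover between 4.2 and 15 N and contact force between the fingers and probe above 2 N and value of joint each of key_on, key_metal below 0.0015 m), for 0.5 s.
At the end, for the whole second after the job is handed in: The gripper still holds the probe at rest, foot within 8 mm of the ring's centre, axis within 7 degrees of square to the face, tip at least 4 mm in, pressed on with 4.2 to 15 N; probe clear of the gauge, robot not touching the cover, both keys up, cover within 10 mm of its start (all of step 3 and linear speed of probe below 0.01 m/s and contact force between probe and meter below 0.5 N and contact force between each of the arm, the fingers and cover below 0.5 N and distance of cover from where it was at the start of the episode below 0.01 m); the arm keeps its last pose, push and grip.
It fails at once if the long clear key is pressed (value of joint key_clear above 0.002 m).
It fails at once if the probe is leaned on the cover with more than 45 N (contact force between probe and cover above 45 N).
It fails at once if the cover is shifted by more than 10 mm (distance of cover from where it was at the start of the episode above 0.01 m).
It fails at once if one of the other things (plain cover, tape, zero disc, bottle) is moved by more than 10 mm (distance of any of plain_cover, tape, zero_disc, cleaner from where it was at the start of the episode above 0.01 m).
It also fails if it takes over 69 s, if anything falls off the work surface, if the arm or the gripper's body presses on something with over 40 N, if the wrist force passes 120 N, or if a joint passes its speed limit or range.

ROBOT

A 6-joint arm with a two-finger parallel gripper is mounted at the origin on the work surface. World frame = base frame: x ahead of the robot, y to its left, z up, the work surface at z = 0. Lengths are in m, angles in degrees, forces in N, time in s.
With the tool pointing down it reaches from about 0.4 to 0.825 m from the base axis. Payload 7 kg.
Tool frame: the origin (TCP) lies at the very end of the fingers, on their centre line; the grasp point (between the pads) lies hold_point_z behind it (hold_point_z is the distance from the TCP to the grasp point, in m); z points along the fingers, y is the line along which they close (so a half turn about z gives the same grasp; the last joint's range is limited). The gripper opens to 88 mm and grips with 3 to 60 N. Pads are 19 mm wide; open, the fingers measure 130 mm over their backs; the gripper's body (78 mm by 193 mm) begins 47 mm behind the grasp point.
Start: joints at [-55.514, 20.546, 0.682, 0, -70.136, -16.507], TCP at [0.208, -0.642, 0.227] pointing down, gripper open.
Joint ranges: [-176.03, 176.03], [-82.01, 121.73], [-58.28, 71.71], [-173.87, 95.51], [-174.79, -0.11], [-173.66, 173.66]. Speed limits (degrees/s): [136.94, 136.94, 172.46, 180, 180, 180].

INTERFACE

Orientations are given as [roll, pitch, yaw] about the fixed x, y, z axes, in that order (R = Rz(yaw) Ry(pitch) Rx(roll)).
In Python, from plant import get_obs, snapshot, close_job, hold_point_z gives the robot as it stands.
- The arm moves only by the tool play_rows, never from a script. Its argument "commands" is a list that holds one entry, the list of rows, each a list of 7 numbers: the shift along the tool's x, y, z in cm, then the turn, a rotation vector about the tool's x, y, z in degrees, then the opening, from 0 (shut) to 1 (fully open). In form: [[[x, y, z, ax, ay, az, fingers], ...]]. A call has 1 to 20 rows; each row is the pose to reach, as a shift and turn from the pose commanded when the call began, along the tool's axes at that moment; what a row does not reach only later rows make up. A row lasts 1/12 s, in which the tool goes at most 41.7 mm and 7.16 degrees, less where a joint would pass 70% of its speed; a pose out of reach is approached as far as the arm can. A call with a gripper value outside its range is refused whole. The fingers move at their own pace and stop on an object; the grip force is fixed at half the most. Time passes only in rows, so rows that repeat a pose let the fingers close. It gives the time, the measured TCP pose, the force, the opening and the grip force at its end, in the units of the state.
- get_obs(): the state, without advancing time (a new reading comes with each control period).
- snapshot(name): name is "scene" or "top" or "wrist"; returns a dict with "frame" (400x640x3 uint8, red, green, blue), "camera_matrix" (3x3 intrinsics, pixels), "origin" and "attitude" of the camera in the world. Camera axes: x right, y down, z forward; pixel columns grow to the right and rows downward; lengths in m; the calibration is good to about 2 mm. A picture is of the moment at which its call begins. There is no depth.
- close_job(): hands the job in; it is judged then, once.
The state is a dict: "clock": time; "joint_pos": joint angles; "qvel": joint speeds; "tau": joint torques, N m; "tool_pos": TCP position; "orientation": TCP orientation; "force": force on the tool from outside, world axes, zero at the start; "moment": the same for the moment, N m; "opening": finger opening in m; "gripper_force": force on a finger pad.
Only numpy, scipy, OpenCV 4.12 (cv2) and the standard library are available. Lean on these libraries where they do the work, as an engineer would, in place of code of your own. Each camera call takes 0.05 s, during which the arm holds its last target. There are 200 camera calls.

## Working session

There is one attempt and no reset: what is moved stays moved. The work goes in short steps, Python scripts to look and compute and a tool call to move; the robot and the scene stay as the last step left them, time stands still between calls to the robot, and variables do not carry over. Pictures are saved under pics/ and viewed, at most 10 in all, crops included, and the job is handed in when it is done.

Besides the shell and the picture viewer there is one more tool, called after "Emit:" as name(argument=value, ...) on one line, values as JSON. play_rows: Moves the arm, as the interface text tells. Its arguments: {"type":"object","properties":{"commands":{"type":"array","items":{"type":"array","items":{"type":"array","items":{"type":"number"}}}}},"required":["commands"]}

```bash
mkdir -p pics
cat > h.py <<'E'
import numpy as np, cv2
from plant import get_obs, snapshot, close_job, hold_point_z
from scipy.spatial.transform import Rotation as R
def save(n,f): cv2.imwrite('pics/'+n,cv2.cvtColor(f,cv2.COLOR_RGB2BGR))
E
python3 - <<'E'
from h import *
print(hold_point_z, get_obs())
import pickle
d={}
for n in("scene","top","wrist"):
    s=snapshot(n); d[n]=s; save(n+'.png',s['frame']); print(n,s['camera_matrix'],s['origin'],s['attitude'])
pickle.dump(d,open('s0.pkl','wb'))
E
```

```text
0.0188 {'clock': 0.0, 'joint_pos': array([-5.55127719e+01,  2.05903184e+01,  6.33358259e-01, -2.07875935e-02,
       -7.01360171e+01, -1.65058427e+01]), 'qvel': array([ 0.05172581,  0.02935977, -0.02563524, -0.06859868, -0.13051647,
        0.02607587]), 'tau': array([ 1.29330406e-04, -5.82717454e+01,  2.93064559e+01,  6.99774563e+00,
        6.90743953e-03, -1.82547210e-04]), 'tool_pos': array([ 0.20818859, -0.64156922,  0.22563004]), 'orientation': array([ 1.79905302e+02, -7.68231212e-03, -1.62025687e+02]), 'force': array([-0.41594821,  0.03638116, -0.50781338]), 'moment': array([-0.02380645,  0.00194519,  0.03117983]), 'gripper_force': 0.0, 'opening': 0.08779918501011214}
scene [[475.00915545   0.         329.35295824]
 [  0.         475.00915545 190.19241172]
 [  0.           0.           1.        ]] [ 1.1928422  -0.36089558  0.98301883] [-143.51851956    0.78964296   61.78407661]
top [[473.11877231   0.         316.20785126]
 [  0.         473.11877231 202.31815517]
 [  0.           0.           1.        ]] [ 0.35029421 -0.06056124  1.19736162] [-1.68442433e+02 -7.92108668e-02 -9.30346383e+01]
wrist [[326.46504094   0.         316.07062469]
 [  0.         326.46504094 200.29721541]
 [  0.           0.           1.        ]] [ 0.13616354 -0.66556064  0.38297232] [ 1.63526746e+02 -1.02274562e-01  1.08032761e+02]
```

View pics/top.png

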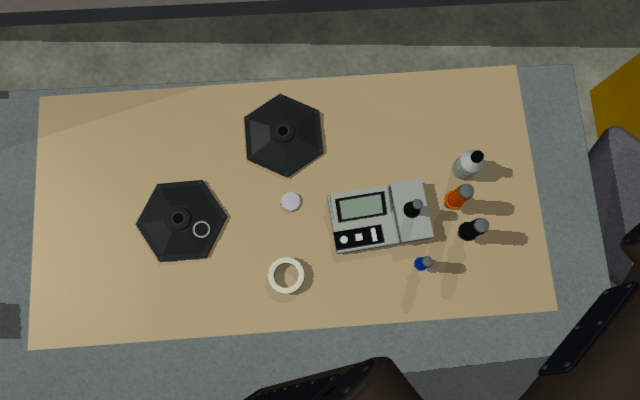

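View pics/scene.png

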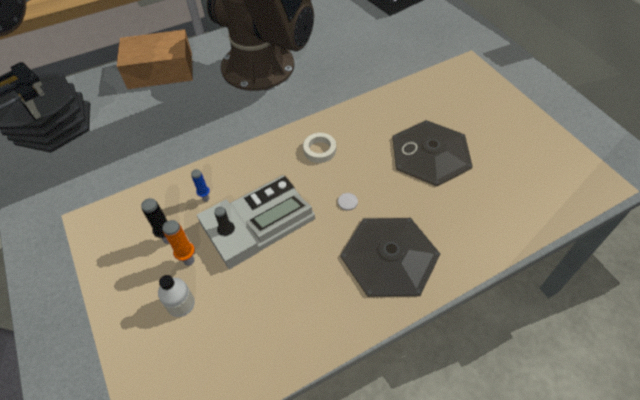

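The top view shows the docked black probe at (412,209). Things that could be mistaken for it are the larger black pen at (468,230), the orange one at (455,198) and the blue one at (423,263). I choose the one in the dock: it isn't coloured and it is the smaller of the two black ones. The keys are at about (344,239) round, (359,237) square and (375,234) long. The ring is at (201,229), the hub at (178,218), and the plain cover at (284,135). Next is a close crop plus blob measurement.

```bash
cat >> h.py <<'E'
def pix_ray(s,uv):
    v=R.from_euler('xyz',s['attitude'],degrees=True).as_matrix()@np.linalg.inv(s['camera_matrix'])@np.array([uv[0],uv[1],1.])
    return np.array(s['origin']),v/np.linalg.norm(v)
def on_plane(s,uv,z):
    o,v=pix_ray(s,uv); return o+v*(z-o[2])/v[2]
def tri(obs):
    A=np.zeros((3,3));b=np.zeros(3);L=[]
    for s,uv in obs:
        o,v=pix_ray(s,uv);P=np.eye(3)-np.outer(v,v);A+=P;b+=P@o;L.append((P,o))
    p=np.linalg.solve(A,b); return p,[1000*np.linalg.norm(P@(p-o)) for P,o in L]
def proj(s,p):
    c=R.from_euler('xyz',s['attitude'],degrees=True).as_matrix().T@(np.array(p)-s['origin']);q=s['camera_matrix']@c;return q[:2]/q[2]
def blobs(s,box,lo=170,amin=15,amax=4000):
    x0,y0,x1,y1=box;g=s['frame'][y0:y1,x0:x1].min(2)
    n,l,st,c=cv2.connectedComponentsWithStats((g>lo).astype(np.uint8))
    return [(st[i,4],tuple(st[i,2:4]),np.round(c[i]+[x0,y0],2)) for i in range(1,n) if amin<=st[i,4]<=amax]
E
python3 - <<'E'
from h import *
import pickle
d=pickle.load(open('s0.pkl','rb'));t,s=d['top'],d['scene']
a=t['frame'][170:270,320:500];b=s['frame'][160:270,140:320];c=t['frame'][175:265,130:235];e=s['frame'][110:190,380:480]
f=lambda i,w,h:cv2.resize(i,(w,h),interpolation=cv2.INTER_CUBIC)
save('crop.png',np.vstack([np.hstack([f(a,450,250),f(c,292,250)]),np.hstack([f(b,450,275),f(e,292,275)])]))
for lo in(130,170):
    print('top keys',blobs(t,(330,225,388,253),lo));print('top ring',blobs(t,(185,215,220,245),lo))
    print('sc keys',blobs(s,(240,178,300,212),lo));print('sc ring',blobs(s,(395,138,422,162),lo))
E
```

```text
top keys [(np.int32(144), (np.int32(39), np.int32(7)), array([346.71, 226.79])), (np.int32(161), (np.int32(51), np.int32(27)), array([373.13, 239.92])), (np.int32(57), (np.int32(7), np.int32(13)), array([373.72, 234.19])), (np.int32(45), (np.int32(8), np.int32(7)), array([358.64, 236.87])), (np.int32(44), (np.int32(8), np.int32(7)), array([343.64, 239.09]))]
top ring []
sc keys [(np.int32(737), (np.int32(60), np.int32(34)), array([262.42, 194.69])), (np.int32(39), (np.int32(7), np.int32(7)), array([281.87, 184.28])), (np.int32(46), (np.int32(9), np.int32(7)), array([268.8 , 191.13]))]
sc ring []
top keys [(np.int32(41), (np.int32(6), np.int32(13)), array([373.41, 234.34])), (np.int32(34), (np.int32(6), np.int32(6)), array([358.35, 236.62])), (np.int32(32), (np.int32(6), np.int32(7)), array([343.38, 239.16]))]
top ring []
sc keys [(np.int32(26), (np.int32(7), np.int32(5)), array([281.69, 184.08])), (np.int32(28), (np.int32(7), np.int32(6)), array([268.79, 191.21])), (np.int32(38), (np.int32(8), np.int32(10)), array([255.53, 198.42]))]
sc ring []
```

View pics/crop.png

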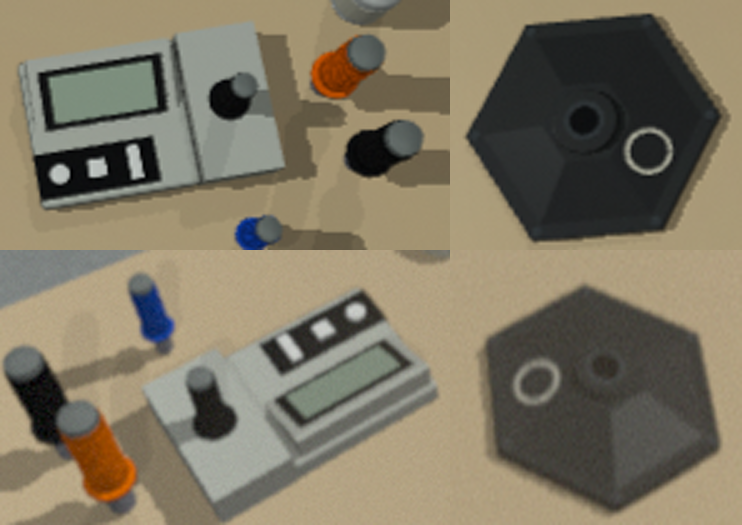

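The crop confirms that the docked black pen is the smaller one and stands in the dock block. The keys and ring are clear in both views. Now I triangulate.

Run:
```python
from h import *
import pickle
d=pickle.load(open('s0.pkl','rb'));t,s=d['top'],d['scene']
K={}
for n,a,b in[('on',(343.5,239.12),(281.8,184.15)),('metal',(358.5,236.75),(268.8,191.17)),('clear',(373.5,234.3),(255.53,198.42))]:
    p,e=tri([(t,a),(s,b)]);K[n]=on_plane(t,a,.032);print(n,p.round(4),np.round(e,1),K[n].round(4),on_plane(s,b,.032).round(4))
v=K['on']-K['clear'];print('spacing',np.linalg.norm(v[:2]),'meter yaw',np.degrees(np.arctan2(-v[0],v[1])))
def ring(s,box,k=1.35):
    x0,y0,x1,y1=box;g=s['frame'][y0:y1,x0:x1].min(2)
    m=(g>k*np.median(g)).astype(np.uint8);n,l,st,c=cv2.connectedComponentsWithStats(m)
    i=1+np.argmax(st[1:,4]);ys,xs=np.where(l==i);el=cv2.minAreaRect(np.c_[xs,ys].astype(np.float32));cn=cv2.findContours((l==i).astype(np.uint8),0,1)[0][0]
    el2=cv2.fitEllipse(cn);print('ring',st[i],el,el2);return np.array(el2[0])+[x0,y0]
a=ring(t,(187,215,217,243),1.6);b=ring(s,(396,138,424,160),1.3);p,e=tri([(t,a),(s,b)]);print('spot',a,b,p.round(4),e,on_plane(t,a,.02),on_plane(s,b,.02))
def flange(s,box,thr):
    x0,y0,x1,y1=box;f=s['frame'][y0:y1,x0:x1].astype(int);m=((f[...,0]-f[...,2])<25).astype(np.uint8)
    n,l,st,c=cv2.connectedComponentsWithStats(m);i=1+np.argmax(st[1:,4]);cn=cv2.findContours((l==i).astype(np.uint8),0,1)[0]
    cn=max(cn,key=cv2.contourArea);h=cv2.convexHull(cn);h=cv2.approxPolyN(h,6)[0] if hasattr(cv2,'approxPolyN') else h
    return h.reshape(-1,2)+[x0,y0]
for s_,bx in((t,(125,168,240,272)),(s,(380,110,485,195))):
    h=flange(s_,bx,0);P=np.array([on_plane(s_,q,.01) for q in h]);c=P.mean(0);r=P-c
    print(h.tolist(),'c',c.round(4),'r',np.linalg.norm(r,axis=1).round(3),'ang',np.sort(np.degrees(np.arctan2(r[:,1],r[:,0]))).round(1))
# probe cap (gray on black): top view
for n,s_,bx in(('t',t,(405,196,426,218)),('s',s,(210,202,236,236))):
    x0,y0,x1,y1=bx;print(n);print(s_['frame'][y0:y1,x0:x1].mean(2).astype(int))
```

```text
on [ 0.4921 -0.1366  0.0318] [0.8 0.8] [ 0.4918 -0.1373  0.032 ] [ 0.4925 -0.1359  0.032 ]
metal [ 0.4961 -0.1742  0.0313] [0.8 0.8] [ 0.4957 -0.1748  0.032 ] [ 0.4969 -0.1736  0.032 ]
clear [ 0.5002 -0.2119  0.0307] [0.7 0.7] [ 0.4999 -0.2124  0.032 ] [ 0.5015 -0.2114  0.032 ]
spacing 0.07551621500012029 meter yaw 6.127287003790895
ring [  5   5  19  18 136] ((13.90000057220459, 13.699999809265137), (17.441329956054688, 17.441329956054688), 26.56505012512207) ((13.836260795593262, 13.79311752319336), (16.90321922302246, 17.656124114990234), 77.1858901977539)
ring [  5   3  17  14 118] ((13.250001907348633, 9.75), (12.727920532226562, 16.263456344604492), 45.0) ((13.222085952758789, 9.764650344848633), (12.529617309570312, 16.439937591552734), 68.32814025878906)
spot [200.8362608  228.79311752] [409.22208595 147.76465034] [0.5382 0.2182 0.0213] [np.float64(0.6628106906955563), np.float64(0.662810690695415)] [0.53814722 0.21788855 0.02      ] [0.53743811 0.21969984 0.02      ]
[[228, 216], [206, 258], [159, 262], [135, 224], [157, 183], [202, 179]] c [0.5652 0.27   0.01  ] r [0.119 0.
[... 5232 characters left out ...]
30  33  36
   36  32  37  32  32  50 103 155]
 [117 121 116 118 117 121 102  63  31  27  33  30  33  28  26  25  32  30
   29  31  37  33  42  67 119 159]
 [124 122 119 119 118 117 105  66  32  22  29  28  29  24  27  36  30  32
   31  28  32  37  56 101 139 163]
 [120 120 121 115 119 117 111  89  53  36  33  22  31  35  30  35  34  33
   35  32  33  55  93 131 159 166]
 [118 116 116 119 120 121 117 105  74  47  30  27  28  27  33  35  35  31
   29  50  62  91 134 157 164 167]
 [120 122 120 118 120 119 118 115 105  84  59  42  45  40  35  33  34  43
   65  89 113 135 155 166 164 165]
 [114 119 115 118 121 124 131 139 138 133 113  99  88  79  66  66  75  89
  111 135 154 164 167 167 170 167]]
```

```bash
cat >> h.py <<'E'
def down(yaw): return R.from_euler('xyz',[180,0,yaw],degrees=True)
def delta(pos,rot,cur=None):
    o=get_obs(); p0,r0=(o['tool_pos'],R.from_euler('xyz',o['orientation'],degrees=True)) if cur is None else cur
    d=r0.inv().apply(np.array(pos)-p0)*100; w=(r0.inv()*rot).as_rotvec(degrees=True)
    print('clock',o['clock'],'shift cm',d.round(2),'turn',w.round(2)); return d,w
E
python3 - <<'E'
from h import *
import pickle
d=pickle.load(open('s0.pkl','rb'));t,s=d['top'],d['scene']
for n,a,b in(('probe',(417.4,203.8),(219.6,210.3)),('orange',(466,191),(173,228)),('black',(480.5,225.5),(150,206)),('blue',(426.5,261.5),(197,174)),('hub',(177.5,217.5),(432.5,144.5)),('bottle',(477,156),(167,282))):
    p,e=tri([(t,a),(s,b)]);print(n,p.round(4),np.round(e,1))
m=np.array([.4961,-.1742]);c,s_=np.cos(np.radians(6.4)),np.sin(np.radians(6.4));M=np.array([[c,-s_],[s_,c]])
print('well',m+M@[44,-140]@np.eye(2)/1000 if 0 else m+M@np.array([.044,-.14]))
k=m+M@np.array([-.008,.038]);print('on press',k)
delta([*k,.06],down(-83.6)); delta([*k,.06],down(96.4))
E
```

```text
probe [ 0.555  -0.3079  0.1178] [0.9 0.9]
orange [ 0.573  -0.412   0.1498] [2.6 2.6]
black [ 0.4926 -0.4379  0.1461] [1.2 1.2]
blue [ 0.4216 -0.3182  0.1056] [1.4 1.4]
hub [0.5673 0.2722 0.034 ] [0.3 0.3]
bottle [ 0.6645 -0.4619  0.113 ] [1.4 1.4]
well [ 0.55543144 -0.30842288]
on press [ 0.48391404 -0.13732857]
clock 0.15 shift cm [-41.79  39.45  16.63] turn [ 6.000e-02  4.000e-02 -7.842e+01]
clock 0.15 shift cm [-41.79  39.45  16.63] turn [ 4.0000e-02 -7.0000e-02  1.0158e+02]
```

Emit:
play_rows(commands=[[[-41.8,39.5,0,0,0,-78.4,0],[-41.8,39.5,0,0,0,-78.4,0],[-41.8,39.5,0,0,0,-78.4,0],[-41.8,39.5,0,0,0,-78.4,0],[-41.8,39.5,0,0,0,-78.4,0],[-41.8,39.5,0,0,0,-78.4,0],[-41.8,39.5,0,0,0,-78.4,0],[-41.8,39.5,0,0,0,-78.4,0],[-41.8,39.5,0,0,0,-78.4,0],[-41.8,39.5,0,0,0,-78.4,0],[-41.8,39.5,0,0,0,-78.4,0],[-41.8,39.5,0,0,0,-78.4,0],[-41.8,39.5,0,0,0,-78.4,0],[-41.8,39.5,0,0,0,-78.4,0],[-41.8,39.5,0,0,0,-78.4,0],[-41.8,39.5,5,0,0,-78.4,0],[-41.8,39.5,10.6,0,0,-78.4,0],[-41.8,39.5,10.6,0,0,-78.4,0],[-41.8,39.5,10.6,0,0,-78.4,0],[-41.8,39.5,10.6,0,0,-78.4,0]]])

```text
clock: 1.82
tool_pos: [0.4834, -0.1376, 0.1202]
orientation: [179.8, -0.0, -83.6]
force: [0.9, -0.0, 2.0]
opening: 0.0009
gripper_force: 0.0
```

Run:
```python
from h import *
import pickle
o=get_obs();print(o['tool_pos'],o['orientation'],o['force'])
w=snapshot('wrist');pickle.dump(w,open('w1.pkl','wb'));save('w1.png',w['frame'])
for n,p in dict(on=(.4921,-.1366,.032),metal=(.4961,-.1742,.032),clear=(.5002,-.2119,.032),probe=(.5554,-.3084,.121)).items():print(n,proj(w,p).round(1))
```

```text
[ 0.48338612 -0.13761815  0.12015455] [ 1.79839786e+02 -2.15002364e-02 -8.36098961e+01] [ 0.91551608 -0.03064391  1.97510898]
on [305.6 205.5]
metal [305.4 157.7]
clear [305.2 105.4]
probe [ 177.1 -179.9]
```

View pics/w1.png

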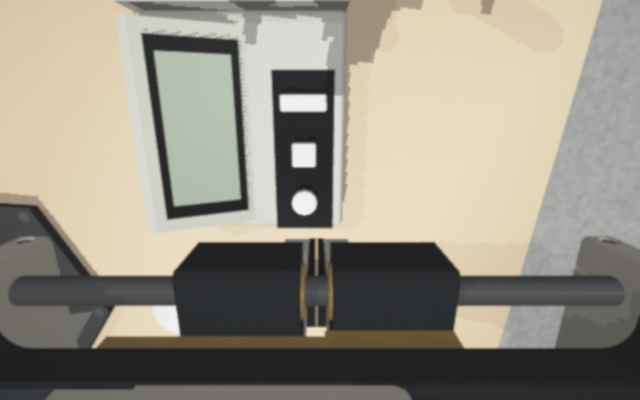

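The wrist view shows the round key at (304,203), the square one at (304,155) and the long one at (303,103), all within 2 px of prediction. The screen rim is well back, so I press with the tip centred on the key.

Emit:
play_rows(commands=[[[0,-0.8,4,0,0,0,0],[0,-0.8,8,0,0,0,0],[0,-0.8,8.4,0,0,0,0],[0,-0.8,8.6,0,0,0,0],[0,-0.8,8.8,0,0,0,0],[0,-0.8,9.0,0,0,0,0],[0,-0.8,9.15,0,0,0,0],[0,-0.8,9.25,0,0,0,0],[0,-0.8,9.25,0,0,0,0],[0,-0.8,9.25,0,0,0,0]]])

```text
clock: 2.7
tool_pos: [0.4937, -0.1363, 0.0293]
orientation: [-179.8, -0.0, -83.6]
force: [2.9, -0.5, 3.5]
opening: 0.0002
gripper_force: 1.8
```

Emit:
play_rows(commands=[[[0,0,0.1,0,0,0,0],[0,0,0.2,0,0,0,0],[0,0,0.25,0,0,0,0],[0,0,0.25,0,0,0,0],[0,0,0.25,0,0,0,0],[0,0,0.25,0,0,0,0]]])

```text
clock: 3.2
tool_pos: [0.4937, -0.1364, 0.0279]
orientation: [-179.8, -0.0, -83.5]
force: [-2.7, 2.4, 24.8]
opening: 0.0004
gripper_force: 12.3
```

The round key bottomed at z 0.028 with 25 N. Now the square key, 3.8 cm along tool +x.

Emit:
play_rows(commands=[[[0,0,-1,0,0,0,0],[0,0,-2,0,0,0,0],[0,0,-2,0,0,0,0],[3.8,0,-2,0,0,0,0],[3.8,0,-2,0,0,0,0],[3.8,0,-2,0,0,0,0],[3.8,0,-1,0,0,0,0],[3.8,0,-0.7,0,0,0,0],[3.8,0,-0.5,0,0,0,0],[3.8,0,-0.3,0,0,0,0],[3.8,0,-0.15,0,0,0,0],[3.8,0,-0.05,0,0,0,0],[3.8,0,-0.05,0,0,0,0],[3.8,0,-0.05,0,0,0,0],[3.8,0,-0.05,0,0,0,0]]])

```text
clock: 4.45
tool_pos: [0.4954, -0.1739, 0.0278]
orientation: [179.9, -0.0, -83.5]
force: [-9.7, 3.0, 26.8]
opening: 0.0001
gripper_force: 13.4
```

Emit:
play_rows(commands=[[[0,0,-3,0,0,0,0],[0,0,-7,0,0,0,0],[0,0,-11,0,0,0,0],[0,0,-13,0,0,0,1],[7,-2.2,-13,0,0,0,1],[14,-4.4,-13,0,0,0,1],[14,-4.4,-13,0,0,0,1],[14,-4.4,-13,0,0,0,1],[14,-4.4,-13,0,0,0,1],[14,-4.4,-13,0,0,0,1],[14,-4.4,-13,0,0,0,1],[14,-4.4,-13,0,0,0,1],[14,-4.4,-13,0,0,0,1]]])

```text
clock: 5.53
tool_pos: [0.5554, -0.3073, 0.1563]
orientation: [-180.0, 0.0, -83.5]
force: [0.2, 0.5, 0.7]
opening: 0.0615
gripper_force: 0.0
```

Run:
```python
from h import *
o=get_obs();print(o['tool_pos'],o['orientation'],o['force'])
w=snapshot('wrist');t=snapshot('scene')
save('w2.png',np.hstack([w['frame'][:,120:520],cv2.resize(t['frame'][130:290,120:320],(400,320)) if 0 else cv2.copyMakeBorder(cv2.resize(t['frame'][130:290,120:320],(400,320)),0,80,0,0,0)]))
print(proj(w,(.5552,-.3082,.121)),proj(w,(.5552,-.3082,.048)))
delta([.5552,-.3082,.0665],down(-83.6))
```

```text
[ 0.55536017 -0.30732953  0.15634235] [-1.79983986e+02  2.13753179e-03 -8.35452913e+01] [0.19329596 0.48137839 0.74241523]
[317.75483593 229.10777256] [317.31215701 197.27936642]
clock 5.6333 shift cm [0.06 0.04 9.  ] turn [-0.03 -0.01  0.05]
```

View pics/w2.png

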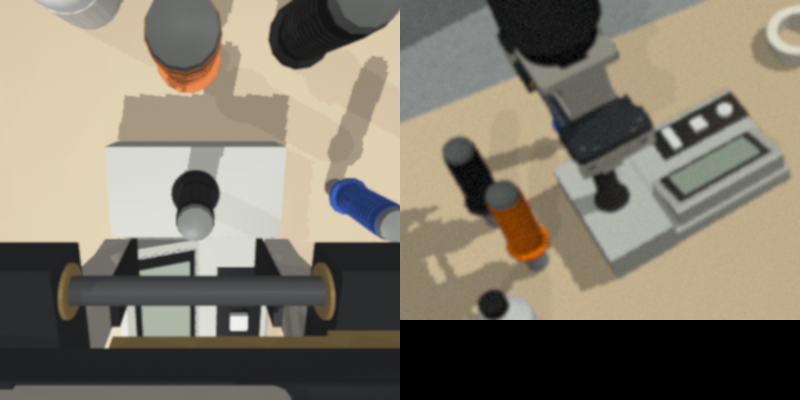

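The wrist crop shows the cap at full-frame (315,221) and the collar at (315,193), a few px off prediction. I refine with masks across the views.

Run:
```python
from h import *
import pickle
d=pickle.load(open('s0.pkl','rb'));t,s=d['top'],d['scene']
w=snapshot('wrist');pickle.dump(w,open('w2.pkl','wb'))
f=w['frame'].astype(int);g=f.mean(2)
sub=g[160:250,280:360]
m=((sub>85)&(sub<165)&(np.ptp(f[160:250,280:360],axis=2)<25)).astype(np.uint8)
dk=(sub<60).astype(np.uint8)
for nm,q in(('cap',m),('dark',dk)):
    n,l,st,c=cv2.connectedComponentsWithStats(q)
    for i in range(1,n):
        if st[i,4]>60: print(nm,st[i][:2]+[280,160],st[i][2:],(c[i]+[280,160]).round(1))
for r in range(195,246,3): print(r,g[r,290:342:3].astype(int))
```

```text
cap [280 160] [  61   86 1602] [314.9 208.3]
dark [293 171] [  45   43 1380] [315.3 190.6]
195 [196  54  41  38  32  31  32  30  32  31  30  32  33  31  38  36  62 192]
198 [207  69  42  37  31  31  32  30  31  30  29  32  32  31  36  37  86 199]
201 [214 114  43  37  32  30  30  24  26  23  26  29  31  32  35  39 134 205]
204 [216 184  53  33  30  26  37  55  58  57  52  32  26  32  34  59 179 205]
207 [216 214 124  33  38  65  79  94  95  93  89  77  56  30  36 140 204 205]
210 [217 217 173  37  73 100 127 137 138 137 135 118  90  64  58 192 205 205]
213 [217 217 153  65 109 136 138 140 140 140 139 140 134  94  57 184 205 205]
216 [217 217 134  99 136 138 140 140 141 141 141 141 139 129  81 167 205 205]
219 [218 217 135 130 139 140 140 143 144 143 142 141 140 139 110 177 206 206]
222 [218 217 132 137 142 142 142 144 147 146 143 141 141 139 120 183 214 213]
225 [218 218 175 141 145 145 147 148 150 148 146 143 140 139 125 191 216 216]
228 [218 218 207 145 151 153 155 157 159 152 147 145 142 140 150 214 216 216]
231 [219 219 217 167 155 160 166 171 168 158 152 146 144 141 194 216 216 216]
234 [219 219 219 213 170 166 173 178 176 165 155 147 146 175 215 216 216 215]
237 [180 184 184 182 175 161 168 168 169 159 153 151 179 209 212 214 212 212]
240 [112 113 114 114 119 125 146 163 165 167 183 201 214 213 213 214 213 213]
243 [128 143 161 175 186 192 196 196 196 197 212 214 214 214 214 213 214 213]
```

Run:
```python
from h import *
import pickle
d=pickle.load(open('s0.pkl','rb'));t,s=d['top'],d['scene'];w=pickle.load(open('w2.pkl','rb'))
p,e=tri([(t,(417.4,203.8)),(s,(219.6,210.3)),(w,(315,223.5))]);print(p,e)
for x,uv in((t,(417.4,203.8)),(s,(219.6,210.3)),(w,(315,223.5))):print(on_plane(x,uv,.121))
print(on_plane(w,(315,171),.048), proj(w,(.5552,-.3082-.017,.048)))
# same camera: dock corner/meter check via square key seen by wrist
print(proj(w,(.4961,-.1742,.032)),blobs(w,(335,300,380,345),200,30))
```

```text
[ 0.55577978 -0.30875388  0.11673591] [np.float64(0.8806395803473134), np.float64(1.9522585565789465), np.float64(2.1320138738328853)]
[ 0.5541463  -0.30808929  0.121     ]
[ 0.55771565 -0.30728736  0.121     ]
[ 0.55751065 -0.3119157   0.121     ]
[ 0.55986737 -0.33062942  0.048     ] [319.83934664 178.00566526]
[360.12556835 325.50549721] [(np.int32(221), (np.int32(16), np.int32(14)), array([358.47, 323.41]))]
```

Estimates agree to about 2 mm: probe at (0.556,-0.309). Descend with the fingers open and then close.

Emit:
play_rows(commands=[[[0.2,0,0,0,0,0,1],[0.2,0,0,0,0,0,1],[0.2,0,1,0,0,0,1],[0.2,0,3,0,0,0,1],[0.2,0,5,0,0,0,1],[0.2,0,7,0,0,0,1],[0.2,0,8.5,0,0,0,1],[0.2,0,8.9,0,0,0,1],[0.2,0,8.9,0,0,0,1],[0.2,0,8.9,0,0,0,0],[0.2,0,8.9,0,0,0,0],[0.2,0,8.9,0,0,0,0],[0.2,0,8.9,0,0,0,0],[0.2,0,8.9,0,0,0,0],[0.2,0,8.9,0,0,0,0],[0.2,0,8.9,0,0,0,0],[0.2,0,8.9,0,0,0,0],[0.2,0,8.9,0,0,0,0]]])

```text
clock: 7.18
tool_pos: [0.5557, -0.3104, 0.0671]
orientation: [-180.0, 0.0, -83.6]
force: [-0.2, 0.1, 0.5]
opening: 0.0328
gripper_force: 0.0
```

Emit:
play_rows(commands=[[[0,0,0,0,0,0,0],[0,0,0,0,0,0,0],[0,0,0,0,0,0,0],[0,0,0,0,0,0,0],[0,0,0,0,0,0,0],[0,0,0,0,0,0,0]]])

```text
clock: 7.68
tool_pos: [0.5558, -0.3104, 0.0671]
orientation: [-180.0, -0.0, -83.6]
force: [0.1, 0.7, -0.5]
opening: 0.0254
gripper_force: 30.0
```

Emit:
play_rows(commands=[[[0,0,-0.5,0,0,0,0],[0,0,-1,0,0,0,0],[0,0,-2,0,0,0,0],[0,0,-3,0,0,0,0],[0,0,-4,0,0,0,0],[0,0,-5,0,0,0,0],[0,0,-7,0,0,0,0],[0,0,-9,0,0,0,0],[0,0,-11,0,0,0,0],[0,0,-13,0,0,0,0],[0,0,-13,0,0,0,0],[0,0,-13,0,0,0,0],[0,0,-13,0,0,0,0]]])

```text
clock: 8.77
tool_pos: [0.5553, -0.3102, 0.1971]
orientation: [-180.0, 0.0, -83.6]
force: [0.6, 0.1, -1.5]
opening: 0.0255
gripper_force: 30.0
```

```bash
cat >> h.py <<'E'
def spotrot(phi,psi):
    n=np.array([np.sin(np.radians(21))*np.cos(np.radians(phi)),np.sin(np.radians(21))*np.sin(np.radians(phi)),np.cos(np.radians(21))])
    # minimal tilt of a straight-down tool with yaw psi
    q,_=R.align_vectors([n],[[0,0,1]]); return n,q*down(psi)
E
python3 - <<'E'
from h import *
o=get_obs();print(o['tool_pos'],o['orientation'],o['force'],o['opening'],o['joint_pos'].round(1))
sp=np.array([.5382,.2177,.0205])
for psi in(-83.6,-60,-30):
    n,r=spotrot(-118,psi);g=0.0552  # TCP above foot
    delta(sp+n*(g+.05),r)
E
```

```text
[ 0.55531964 -0.31015608  0.19713632] [-1.79988434e+02  2.52644832e-02 -8.36373406e+01] [ 0.61746599  0.0541744  -1.50860219] 0.025546233248232266 [-11.7  18.   -6.9  -0.  -65.   18. ]
clock 8.7667 shift cm [-49.53  -2.02   7.86] turn [ 11.85 -17.31  -0.04]
clock 8.7667 shift cm [-49.53  -2.02   7.86] turn [ 15.24 -14.62 -23.37]
clock 8.7667 shift cm [-49.53  -2.02   7.86] turn [ 19.06 -10.48 -53.02]
```

Emit:
play_rows(commands=[[[-4,-0.2,0,0,0,0,0],[-8,-0.3,0,0,0,0,0],[-12,-0.5,0,2,-3,0,0],[-16,-0.7,0,4,-6,0,0],[-20,-0.8,0,6,-9,0,0],[-24,-1,0,8,-12,0,0],[-28,-1.2,0,10,-15,0,0],[-32,-1.4,0,11.8,-17.3,0,0],[-36,-1.6,0,11.8,-17.3,0,0],[-40,-1.8,0,11.8,-17.3,0,0],[-44,-1.9,0,11.8,-17.3,0,0],[-47,-2,1,11.8,-17.3,0,0],[-49.5,-2,3,11.8,-17.3,0,0],[-49.5,-2,5,11.8,-17.3,0,0],[-49.5,-2,7,11.8,-17.3,0,0],[-49.5,-2,7.8,11.8,-17.3,0,0],[-49.5,-2,7.8,11.8,-17.3,0,0],[-49.5,-2,7.8,11.8,-17.3,0,0],[-49.5,-2,7.8,11.8,-17.3,0,0],[-49.5,-2,7.8,11.8,-17.3,0,0]]])

```text
clock: 10.43
tool_pos: [0.5214, 0.1837, 0.1203]
orientation: [-167.7, 17.2, -81.8]
force: [0.2, -1.0, -2.0]
opening: 0.0256
gripper_force: 30.0
```

Run:
```python
from h import *
import pickle
o=get_obs();print(o['tool_pos'],o['orientation'],o['force'],o['opening'],o['joint_pos'].round(1))
D={n:snapshot(n) for n in("scene","top","wrist")};pickle.dump(D,open('s3.pkl','wb'))
f=lambda i:cv2.resize(i,(400,280),interpolation=cv2.INTER_CUBIC)
a=D['scene']['frame'][90:195,360:510];b=D['top']['frame'][160:265,125:275];w=D['wrist']['frame']
save('w3.png',np.vstack([np.hstack([f(a),f(b)]),np.hstack([cv2.resize(w,(448,280)),cv2.resize(w[60:300,210:450],(352,280))])]))
n,_=spotrot(-118,-83.6);sp=np.array([.5382,.2177,.0205])
for k in D: print(k,'spot',proj(D[k],sp).round(1),'foot(exp)',proj(D[k],sp+.05*n).round(1))
```

```text
[0.52137787 0.18366444 0.12034399] [-167.72005956   17.20288084  -81.77728629] [ 0.18646522 -1.04100921 -1.96199047] 0.025571781122243172 [ 31.3   8.1 -28.1 -17.8 -36.8 -12.2]
scene spot [408.8 148.1] foot(exp) [404.1 136.3]
top spot [200.9 228.7] foot(exp) [202.9 229. ]
wrist spot [317.8 199.5] foot(exp) [318.1 219.8]
```

View pics/w3.png

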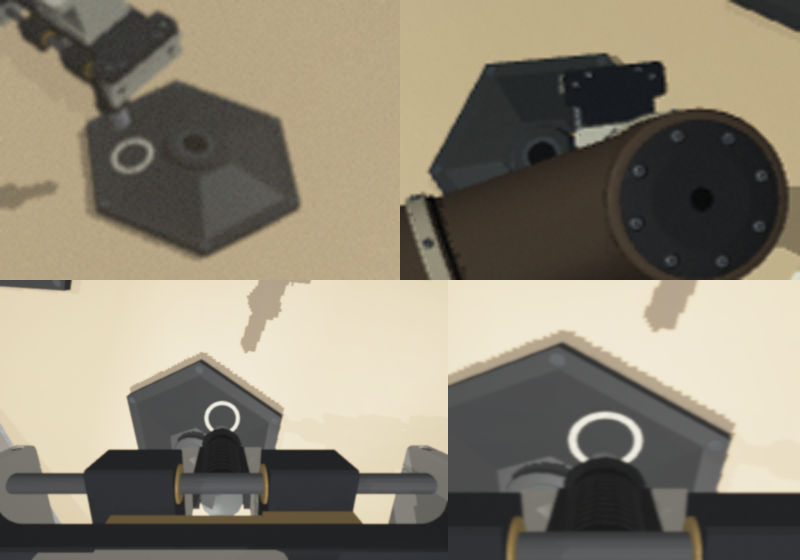

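The scene crop shows the sleeve foot at about (406,134), where (404,136) was expected. The wrist shows the ring at (317,197), where (318,199) was expected. Both are within 2 mm or so, so I close in along the axis.

Run:
```python
from h import *
n,r=spotrot(-118,-83.6);sp=np.array([.5382,.2177,.0205])
delta(sp+n*(.0552+.008),r)
```

```text
clock 10.5833 shift cm [-0.04  0.07  4.33] turn [-0.03 -0.   -0.03]
```

Emit:
play_rows(commands=[[[0,0.1,1,0,0,0,0],[0,0.1,2,0,0,0,0],[0,0.1,3,0,0,0,0],[0,0.1,3.5,0,0,0,0],[0,0.1,4,0,0,0,0],[0,0.1,4.2,0,0,0,0],[0,0.1,4.3,0,0,0,0],[0,0.1,4.3,0,0,0,0],[0,0.1,4.3,0,0,0,0],[0,0.1,4.3,0,0,0,0],[0,0.1,4.3,0,0,0,0],[0,0.1,4.3,0,0,0,0]]])

```text
clock: 11.58
tool_pos: [0.5269, 0.1973, 0.0791]
orientation: [-167.8, 17.2, -81.8]
force: [-0.4, -0.5, -2.0]
opening: 0.0256
gripper_force: 30.0
```

Run:
```python
from h import *
n,r=spotrot(-118,-83.6);sp=np.array([.5382,.2177,.0205])
o=get_obs();print(o['tool_pos'],o['force'],o['force']@n)
delta(sp+n*.0552,r)
D={n:snapshot(n) for n in("scene","wrist")}
f=lambda i:cv2.resize(i,(400,400),interpolation=cv2.INTER_CUBIC)
save('w4.png',np.hstack([f(D['scene']['frame'][110:180,375:445]),f(D['wrist']['frame'][150:270,260:380])]))
for k in D: print(k,'spot',proj(D[k],sp).round(1),'foot(exp)',proj(D[k],sp+.008*n).round(1))
```

```text
[0.52687496 0.19727649 0.07905425] [-0.40281306 -0.54341106 -2.01400825] -1.6405217820090106
clock 11.5833 shift cm [-0.04 -0.08  0.78] turn [ 0.02 -0.02 -0.02]
scene spot [408.8 148.1] foot(exp) [408.  146.3]
wrist spot [315.6 216.9] foot(exp) [315.6 220.8]
```

View pics/w4.png

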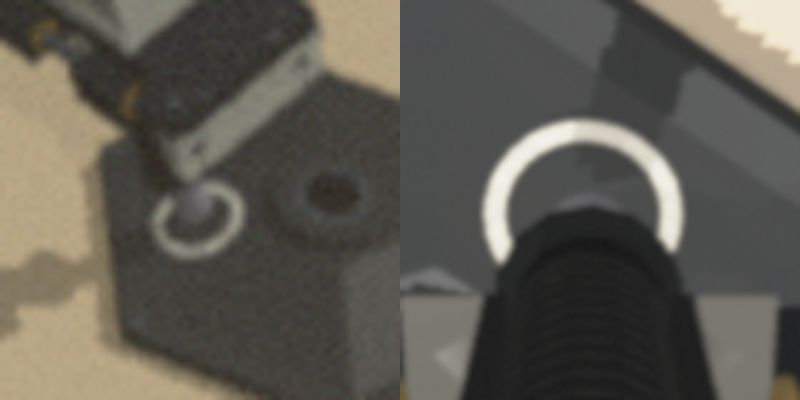

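Both views show the foot inside the ring and just above it, about 1 mm off sideways, which I take out. Now I press slowly.

Emit:
play_rows(commands=[[[0,-0.1,0,0,0,0,0],[0,-0.1,0.1,0,0,0,0],[0,-0.1,0.2,0,0,0,0],[0,-0.1,0.3,0,0,0,0],[0,-0.1,0.4,0,0,0,0],[0,-0.1,0.5,0,0,0,0],[0,-0.1,0.5,0,0,0,0],[0,-0.1,0.5,0,0,0,0],[0,-0.1,0.5,0,0,0,0],[0,-0.1,0.5,0,0,0,0],[0,-0.1,0.5,0,0,0,0],[0,-0.1,0.5,0,0,0,0]]])

```text
clock: 12.68
tool_pos: [0.5286, 0.1989, 0.0743]
orientation: [-167.8, 17.2, -81.8]
force: [-0.8, -1.3, 1.5]
opening: 0.0257
gripper_force: 30.0
```

```bash
cat > f.py <<'E'
from h import *
n,r=spotrot(-118,-83.6);sp=np.array([.5382,.2177,.0205])
o=get_obs();print(o['tool_pos'],o['force'],o['force']@n+1.64);delta(sp+n*.0552,r)
E
python3 f.py
```

```text
[0.52859059 0.19890714 0.07429344] [-0.83516009 -1.3092211   1.46931984] 3.566502450922431
clock 12.6833 shift cm [-0.05  0.    0.26] turn [ 0.05 -0.03 -0.02]
```

Emit:
play_rows(commands=[[[0,0,0.05,0,0,0,0],[0,0,0.1,0,0,0,0],[0,0,0.1,0,0,0,0],[0,0,0.15,0,0,0,0],[0,0,0.15,0,0,0,0],[0,0,0.15,0,0,0,0],[0,0,0.15,0,0,0,0],[0,0,0.15,0,0,0,0]]])

```text
clock: 13.35
tool_pos: [0.5288, 0.1994, 0.0728]
orientation: [-167.8, 17.2, -81.8]
force: [-0.4, -1.3, 1.3]
opening: 0.0256
gripper_force: 30.0
```

```bash
python3 f.py
```

```text
[0.52883707 0.19940377 0.0728406 ] [-0.43653657 -1.27324376  1.287361  ] 3.318179436165574
clock 13.35 shift cm [-0.05  0.    0.1 ] turn [ 0.06 -0.03 -0.02]
```

Emit:
play_rows(commands=[[[0,0,0.03,0,0,0,0],[0,0,0.06,0,0,0,0],[0,0,0.06,0,0,0,0],[0,0,0.1,0,0,0,0],[0,0,0.1,0,0,0,0],[0,0,0.1,0,0,0,0],[0,0,0.1,0,0,0,0],[0,0,0.1,0,0,0,0]]])

```text
clock: 14.02
tool_pos: [0.529, 0.1997, 0.0719]
orientation: [-167.8, 17.2, -81.8]
force: [-0.9, -1.2, 1.6]
opening: 0.0255
gripper_force: 30.0
```

```bash
python3 f.py
```

```text
[0.52902347 0.19970798 0.0719208 ] [-0.86160224 -1.21346696  1.59735   ] 3.660179080617036
clock 14.0167 shift cm [-0.05  0.    0.  ] turn [ 0.06 -0.03 -0.02]
```

Emit:
play_rows(commands=[[[0,0,0.03,0,0,0,0],[0,0,0.05,0,0,0,0],[0,0,0.05,0,0,0,0],[0,0,0.08,0,0,0,0],[0,0,0.08,0,0,0,0],[0,0,0.08,0,0,0,0],[0,0,0.08,0,0,0,0],[0,0,0.08,0,0,0,0]]])

```text
clock: 14.68
tool_pos: [0.5292, 0.1999, 0.0715]
orientation: [-167.8, 17.2, -81.8]
force: [-2.4, -2.8, 6.0]
opening: 0.0253
gripper_force: 30.0
```

```bash
python3 f.py
```

```text
[0.5291572  0.19988294 0.07147842] [-2.37612507 -2.79827814  6.02649979] 8.551421486337233
clock 14.6833 shift cm [-0.05  0.01 -0.04] turn [ 0.05 -0.03 -0.02]
```

About 8.5 N and the foot is seated. I hold, then check.

Emit:
play_rows(commands=[[[0,0,0,0,0,0,0],[0,0,0,0,0,0,0],[0,0,0,0,0,0,0],[0,0,0,0,0,0,0],[0,0,0,0,0,0,0],[0,0,0,0,0,0,0],[0,0,0,0,0,0,0],[0,0,0,0,0,0,0],[0,0,0,0,0,0,0],[0,0,0,0,0,0,0]]])

```text
clock: 15.52
tool_pos: [0.5292, 0.1999, 0.0715]
orientation: [-167.8, 17.2, -81.8]
force: [-2.9, -3.3, 6.4]
opening: 0.0256
gripper_force: 30.0
```

```bash
python3 f.py
python3 - <<'E'
from h import *
n,r=spotrot(-118,-83.6);sp=np.array([.5382,.2177,.0205]);F=[]
D={k:snapshot(k) for k in("scene","wrist")}
for i in range(12): snapshot('top');F.append(get_obs()['force']@n+1.64)
print(np.round(F,1))
f=lambda i:cv2.resize(i,(400,400),interpolation=cv2.INTER_CUBIC)
save('w5.png',np.hstack([f(D['scene']['frame'][110:180,375:445]),f(D['wrist']['frame'][150:270,260:380])]))
for k in D: print(k,'spot',proj(D[k],sp).round(1))
E
```

```text
[0.52916882 0.1998809  0.07148813] [-2.94686539 -3.31690337  6.39618734] 9.156681392032757
clock 15.5167 shift cm [-0.05  0.01 -0.04] turn [ 0.04 -0.03 -0.01]
[9.1 8.8 8.2 8.4 8.4 9.4 8.  7.9 9.5 8.3 8.5 8. ]
scene spot [408.8 148.1]
wrist spot [316.9 221. ]
```

View pics/w5.png

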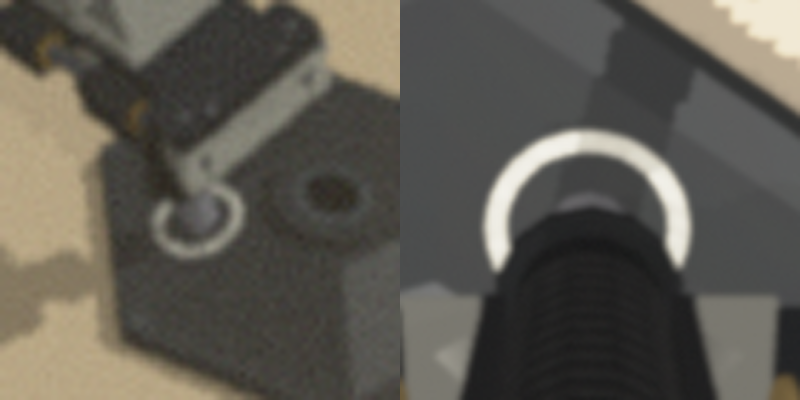

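The scene crop shows the sleeve foot in the middle of the ring (ring centre (198,218), foot about (200,222)). In the wrist crop the two are centred to about 1–2 mm. The force holds at 8–9 N and the ring has not moved, so I hand in.

```bash
python3 -c "
from h import *
print(close_job())"
```

```text
the job is handed in; nothing more can be done
None
```

I pressed the round key and then the square key right down and let each up. I handed the job in with the probe held on the ring, square to the face, at about 8.5 N and centred to about 1–2 mm in the last pictures; the hand-in returned no verdict.

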